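Clip the probe thermometer into its stand and click its sheath on

ROBOT

A 6-joint arm with a two-finger parallel gripper is mounted at the origin on a cart in front of the work surface, level with it; the furniture and walls round the work are solid. World frame = base frame: x ahead of the robot, y to its left, z up, the work surface at z = 0. Lengths are in m, angles in rad, forces in N, time in s.
With the tool pointing down it reaches from about 0.375 to 0.925 m from the base axis. Payload 5.7 kg.
Tool frame: the origin (TCP) lies between the finger pads; the fingertips stand 25 mm ahead of it and the grasp point (between the pads) lies 6 mm ahead of it (bot.tcp_to_tips is the distance from the TCP to the fingertips, in m); z points along the fingers, y is the line along which they close (so a half turn about z gives the same grasp; the last joint's range is limited). The gripper opens to 85 mm and grips with 20 to 120 N. Pads are 22 mm wide; open, the fingers measure 114 mm over their backs; the gripper's body (76 mm by 85 mm) begins 54 mm behind the grasp point. The pads swing forward as they close: fully open they stand 13 mm farther back than shut.
Start: joints at [1.097, 0.359, 1.51, -0, 1.272, -0.115], TCP at [0.211, 0.562, 0.256] pointing down, gripper open.
Joint ranges: [-2.97, 2.97], [-1.01, 2.36], [0.21, 2.38], [-0.96, 4.11], [0.2, 2.71], [-2.98, 2.98]. Speed limits (rad/s): [2.39, 2.39, 3.14, 3.14, 3.14, 3.14].

INTERFACE

Orientations are given as [roll, pitch, yaw] about the fixed x, y, z axes, in that order (R = Rz(yaw) Ry(pitch) Rx(roll)).
In Python, from rig import bot gives the robot as it stands.
- The arm moves only by the tool send_rows, never from a script. Its argument "deltas" is one flat list of numbers, 5 for each row, row after row: the finger opening in cm, from 0 to 8.54, then the shift along the tool's x, y, z in cm, then the turn about the tool's z in degrees. A call has 1 to 12 rows; each row shifts and turns the commanded pose from where the row before left it, along the tool's axes as they then stand; what a row does not reach is not made up. A row lasts 1/8 s, in which the tool goes at most 62.5 mm and 10.7 degrees, less where a joint would pass 70% of its speed; a pose out of reach is approached as far as the arm can. A call with a gripper value outside its range is refused whole. The fingers move at their own pace and stop on an object; "squeeze" is the grip in N (left out, the last holds). Time passes only in rows, so rows that do not move let the fingers close. It gives the time, the measured TCP pose, the force, the opening and the grip force at its end, in the units of the state.
- bot.sense(): the state, without advancing time (a new reading comes with each control period).
- bot.read_camera(name): name is "scene" or "top" or "wrist"; returns a dict with "color" (480x640x3 uint8, red, green, blue), "range_z" (480x640 float32, m along the optical axis (not along the pixel's ray), 0 where there is no reading), "fx", "fy", "cx", "cy" (pixels), "distortion" ([k1, k2, p1, p2, k3] as OpenCV has them; the pictures are not rectified), "rvec" (rotation vector, rad) and "tvec" (3), from world to camera coordinates, as OpenCV has them; the wrist camera has in their place "tool_from_camera" (4x4, takes a point from camera to tool coordinates, whose origin is the TCP and whose axes are the flange's). Camera axes: x right, y down, z forward; pixel columns grow to the right and rows downward; lengths in m; the calibration is good to about 2 mm. A picture is of the moment at which its call begins: read the wrist's pose just before it.
- bot.sign_off(): hands the job in; it is judged then, once.
The state is a dict: "time": time; "joint_pos": joint angles; "joint_vel": joint speeds; "tau": joint torques, N m; "position": TCP position; "eef_rot": TCP orientation; "wrist_force": force on the tool from outside, world axes, zero at the start; "torque": the same for the moment, N m; "gripper_width": finger opening in m; "grip_force": force on a finger pad.
Only numpy, scipy, OpenCV 4.12 (cv2) and the standard library are available. Lean on these libraries where they do the work, as an engineer would, in place of code of your own. Each camera call takes 0.05 s, during which the arm holds its last target. There are 200 camera calls.

TASK

Put the meat thermometer away. Lay it in its stand with the probe pointing out of the open end and push it straight down past the sprung jaw until it sits at the bottom of both forks and the jaw has closed over it; then slide the red sheath, open end first, over the probe and press it on until it clicks and is fully home against the thermometer's shoulder. Do not let go after the click: finish still holding the sheath and pressing it firmly home, so that the thermometer bears against the heel stop of the stand, and leave the striped mug, egg timer and salt shaker where they are.

Things in the scene. Friction and masses are not known exactly. Their poses are not given: they have to be found in the camera images.
- thermometer: dark grey pen-shaped probe thermometer, 216 mm long, 85 g, lies display up, axis 9 mm above what it lies on. Origin: on the axis, middle of the barrel's ribbed grip; +x along the axis to the probe, +z out of the display. Along x (mm): flat head -88 to -49 (28 wide, 18 high); round barrel, 18 dia, -49 to 50; collar (stud), 12 dia, to 65; cone to 72; steel probe, 4.4 dia, to 128
- probe_tip (a point): tip of the steel probe, on the axis, 128 mm from the thermometer's origin
- shoulder (a point): centre of the barrel's end face, 50 mm from the thermometer's origin along its +x, beside a red ring; the sheath's mouth comes to rest against it. On the collar 6 mm ahead of it, left and right, two sprung steel catches stand out to 18 mm across
- sheath: red tube for the probe, 86 mm long, 22 mm dia, 30 g, white ring at its open end; lies on the worktop, axis 11 mm high. Origin on the axis, in the ribbed grip, 36 mm from the mouth; +x points AWAY from the mouth to the closed end (50 mm from the origin). Bore 14.4 mm, 80 mm deep. Fitted, its +x and the thermometer's +x point the same way, and its origin is 86 mm ahead of the thermometer's
- sheath_mouth (a point): centre of the sheath's open end. Behind a 2.5 mm lip lies a groove for the catches: the lip meets them about 9 mm before home, the push climbs to about 8 to 14 N and drops to almost nothing (click) some 5 mm before home; from there it slides easily until the mouth meets the shoulder (home, gap under 1.5 mm) and the push rises steeply
- stand: stand fixed to the worktop: dark steel base 160 x 66 x 8 mm, two dark fork posts (centres at x = -32 and +32 mm, 10 mm long each, 19 mm open), flat rest for the display head, heel stop at the -x end. Origin on the worktop, midway between the forks; +x is where the clipped thermometer's probe points. Each fork has a fixed tine with flared top (54 mm high) at -y and the sprung jaw at +y
- clip_axis (a point): point on the clip's axis, midway between the forks, 38 mm above the worktop, axes as the stand's. The clipped thermometer's origin lies here, or up to 12 mm ahead (+x): its head has that play between rear fork and heel stop, at 0 it bears on the stop. Its ribbed grip is then between the forks: 54 mm free length, 20 mm free below the barrel, room for fingers
- heel_stop: upright dark plate with a rubber pad at the stand's -x end, fixed to it (body origin = the stand's origin; pad face 88 mm from it along the stand's -x, top of its backward-sloping lip 51 mm above the worktop). The thermometer's head is pushed against it when the sheath is pressed on
- clip_jaw (a joint): angle (rad) of the sprung jaw, steel with two red noses, hinged along the +y side of the forks: 0 = closed over the barrel, grows as it is pushed outward; it opens about 0.13 while the barrel passes (push about 4 to 8 N) and springs back by itself
- jaw_nose (a point): middle between the two red noses of the jaw; closed it lies 9 mm to the +y side of the clip axis and 8.5 mm above it
- mug_cream: striped mug, 86 mm high, bystander; origin under its centre
- timer: grey-green wind-up egg timer, 69 mm wide, 61 mm high, bystander; origin under its centre
- salt: glass salt shaker, 44 mm wide, 90 mm high, bystander; origin under its centre
There are look-alikes about, which are no part of the job. Leave any blue or purple look-alike of the sheath alone.

How it is judged:
By the outcome, as a careful person would: the job done as asked, in the order asked, and still so for the second after the job is handed in, while the arm keeps its last pose, push and grip.
It also fails if it takes over 70 s, if anything falls off the work surface, if the arm or the gripper's body presses on something with over 40 N, if the wrist force passes 120 N, or if a joint passes its speed limit or range.

## Working session

There is one attempt and no reset: what is moved stays moved. The work goes in short steps, Python scripts to look and compute and a tool call to move; the robot and the scene stay as the last step left them, time stands still between calls to the robot, and variables do not carry over. Pictures are saved under pics/ and viewed, at most 10 in all, crops included, and the job is handed in when it is done.

Besides the shell and the picture viewer there is one more tool, called as name(argument=value, ...) on one line, values as JSON. send_rows: Moves the arm, as the interface text tells. Its arguments: {"type":"object","properties":{"deltas":{"type":"array","items":{"type":"number"}},"squeeze":{"type":"number"}},"required":["deltas"]}

```bash
ls; mkdir -p pics; cat > h.py <<'E'
import numpy as np, cv2, pickle
from rig import bot
from scipy.spatial.transform import Rotation as R
def cam(name):
    s=bot.sense(); c=bot.read_camera(name)
    K=np.array([[c['fx'],0,c['cx']],[0,c['fy'],c['cy']],[0,0,1]]); c['K']=K; c['D']=np.array(c['distortion'],float)
    if name=='wrist':
        T=np.eye(4); T[:3,:3]=R.from_euler('xyz',s['eef_rot']).as_matrix(); T[:3,3]=s['position']
        c['W']=T@np.array(c['tool_from_camera'])
    else:
        T=np.eye(4); T[:3,:3]=cv2.Rodrigues(np.array(c['rvec'],float))[0]; T[:3,3]=np.ravel(c['tvec']); c['W']=np.linalg.inv(T)
    return c
def rays(c,px):
    n=cv2.undistortPoints(np.array(px,float).reshape(-1,1,2),c['K'],c['D']).reshape(-1,2)
    return c['W'][:3,3], np.c_[n,np.ones(len(n))]@c['W'][:3,:3].T
def onplane(c,px,z):
    o,d=rays(c,px); return o+d*((z-o[2])/d[:,2])[:,None]
def pts(c,px):
    o,d=rays(c,px); px=np.array(px).astype(int).reshape(-1,2); return o+d*c['range_z'][px[:,1],px[:,0]][:,None]
def save(c,n,crop=None,f=1):
    im=c['color'][...,::-1]
    if crop: x0,y0,x1,y1=crop; im=im[y0:y1,x0:x1]
    cv2.imwrite('pics/'+n,cv2.resize(im,None,fx=f,fy=f,interpolation=cv2.INTER_CUBIC))
E
python3 - <<'E'
from h import *
for n in('scene','top'):
    c=cam(n); save(c,n+'0.png'); pickle.dump(c,open(n+'0.pkl','wb')); print(n,c['W'].round(3).tolist())
print(bot.sense())
E
```

```text
pics
scene [[0.857, -0.25, 0.451, 0.021], [-0.515, -0.414, 0.751, -0.975], [-0.001, -0.875, -0.483, 0.652], [0.0, 0.0, 0.0, 1.0]]
top [[0.011, -0.994, 0.108, 0.465], [-1.0, -0.01, 0.005, -0.076], [-0.004, -0.108, -0.994, 1.059], [0.0, 0.0, 0.0, 1.0]]
{'time': 0.1, 'joint_pos': array([ 1.09695539e+00,  3.59459966e-01,  1.51135065e+00, -3.94640874e-05,
        1.27250935e+00, -1.15137398e-01]), 'joint_vel': array([ 0.0008154 , -0.00194659, -0.00113269,  0.00083939,  0.0005479 ,
        0.00070513]), 'tau': array([-2.19846243e-04, -5.28648198e+01, -2.79352212e+01, -4.31033423e-04,
        5.08965095e-03, -5.23034799e-06]), 'position': array([0.2104059 , 0.56126798, 0.25551148]), 'eef_rot': array([-3.13987245e+00, -1.60986703e-04,  2.78290061e+00]), 'wrist_force': array([ 0.37704269, -0.52551202, -0.48520811]), 'torque': array([0.01967383, 0.04115306, 0.04666119]), 'grip_force': 0.0, 'gripper_width': 0.08556198419521154}
```

View pics/top0.png

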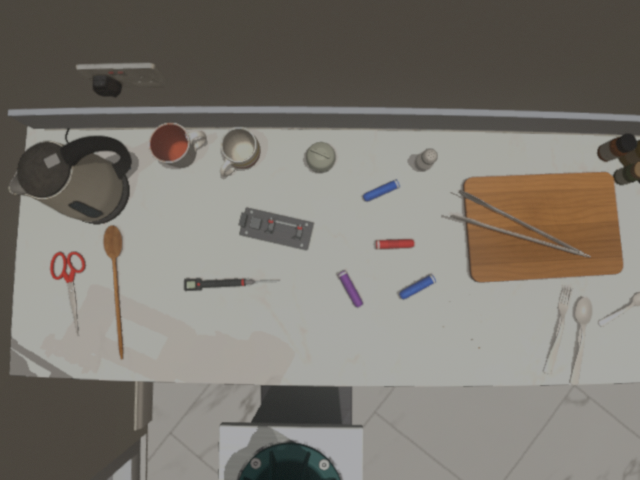

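View pics/scene0.png

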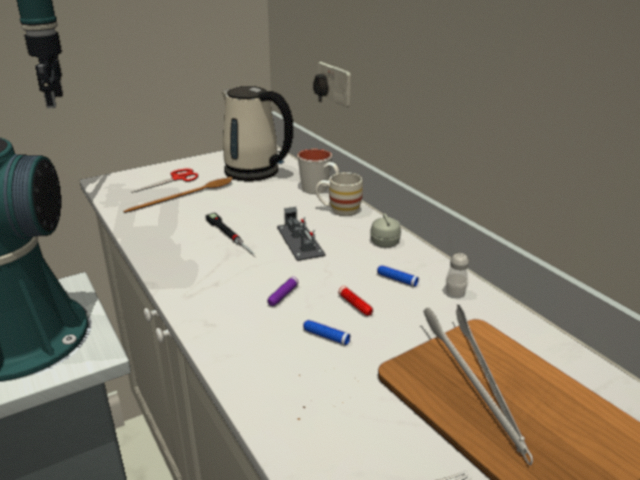

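```bash
python3 - <<'E'
from h import *
c=pickle.load(open('top0.pkl','rb'))
a=c['color'][190:310,170:330,::-1]; b=c['color'][220:268,362:426,::-1]
a=cv2.resize(a,None,fx=5,fy=5,interpolation=cv2.INTER_CUBIC)[:600]
cv2.imwrite('pics/topA.png',a); 
s=pickle.load(open('scene0.pkl','rb'))
bb=cv2.resize(b,(640,480),interpolation=cv2.INTER_CUBIC); cv2.imwrite('pics/topB.png',bb)
hsv=cv2.cvtColor(c['color'],cv2.COLOR_RGB2HSV); red=((hsv[...,0]<8)|(hsv[...,0]>172))&(hsv[...,1]>150)&(hsv[...,2]>80)
n,l,st,ce=cv2.connectedComponentsWithStats(red.astype(np.uint8))
for i in range(1,n):
    if st[i,4]>2: print(st[i],ce[i].round(1),onplane(c,[ce[i]],.011).round(4))
dark=(hsv[...,2]<90).astype(np.uint8); dark[:190]=0; dark[310:]=0; dark[:,:170]=0; dark[:,330:]=0
n,l,st,ce=cv2.connectedComponentsWithStats(dark)
for i in range(1,n):
    if st[i,4]>30:
        r=cv2.minAreaRect(np.argwhere(l==i)[:,::-1].astype(np.float32)); print('dark',st[i],r); 
        print(onplane(c,cv2.boxPoints(r),.008).round(4).tolist())
m=(l>-1)
E
```

```text
[171 143  15  14 129] [178.  148.4] [[0.7699 0.2712 0.011 ]]
[381 241  32   6 152] [397.3 243.6] [[ 0.5547 -0.2324  0.011 ]]
[ 51 253  33  29 253] [ 66.4 267.4] [[0.4916 0.5205 0.011 ]]
dark [240 210  24  21 209] ((251.84616088867188, 220.26925659179688), (22.553356170654297, 18.631032943725586), 11.309932708740234)
[[0.5884, 0.1234, 0.008], [0.6301, 0.1164, 0.008], [0.6204, 0.0659, 0.008], [0.5789, 0.0731, 0.008]]
dark [263 217  14  18  99] ((270.30767822265625, 226.0384521484375), (12.015693664550781, 16.22557258605957), 15.255120277404785)
[[0.5774, 0.0701, 0.008], [0.613, 0.0613, 0.008], [0.606, 0.035, 0.008], [0.5705, 0.0438, 0.008]]
dark [291 227  13  14  75] ((297.3999938964844, 233.80001831054688), (10.119288444519043, 12.649110794067383), 18.434947967529297)
[[0.5647, 0.0063, 0.008], [0.5919, -0.0022, 0.008], [0.5849, -0.0239, 0.008], [0.5577, -0.0153, 0.008]]
dark [185 279  56  11 363] ((212.5, 284.0), (10.0, 55.0), 90.0)
[[0.4703, 0.242, 0.008], [0.4722, 0.1177, 0.008], [0.45, 0.1171, 0.008], [0.448, 0.2412, 0.008]]
```

View pics/topA.png

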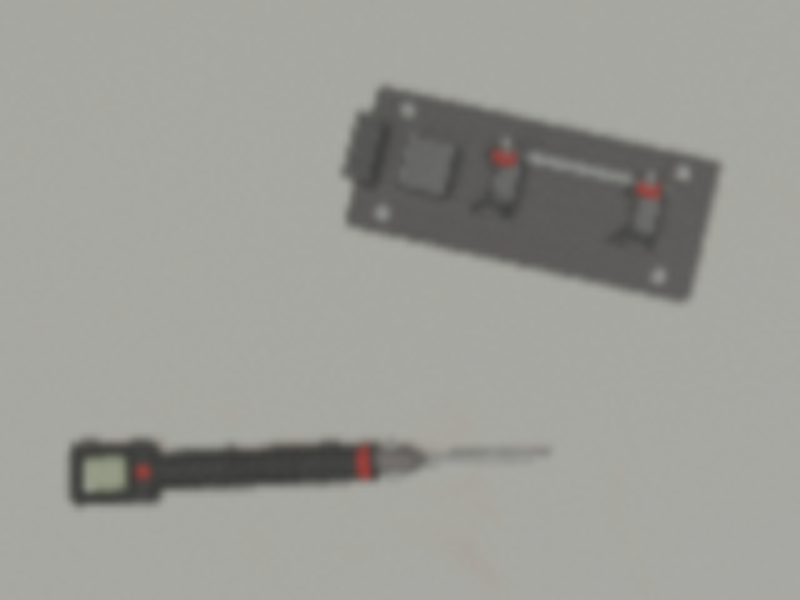

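View pics/topB.png

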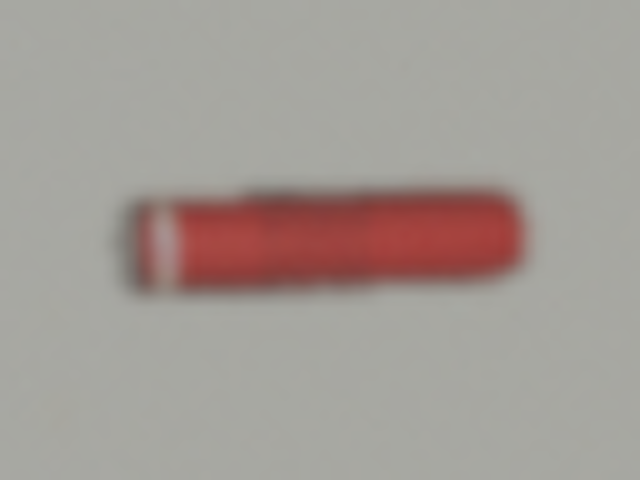

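Pictures: the stand is at (276,228), heel to the left, jaw noses on the far side at (271,221) and (299,228). The thermometer runs from its head at (184,284) to its tip at (280,280).
Sheath candidates: red (395,243), blue (381,190), blue (417,287), purple (350,288). I choose the red one; the crop shows its white-ringed mouth on the left at about (377,244).

send_rows(deltas=[8.5,-4.26,-3.1,-0.4,0,8.5,-4.26,-3.1,-0.4,0,8.5,-4.26,-3.1,-0.4,0,8.5,-4.26,-3.1,-0.4,0,8.5,-4.26,-3.1,-0.4,0,8.5,-4.26,-3.1,-0.4,0,8.5,-4.26,-3.1,-0.4,0,8.5,-4.26,-3.1,-0.4,0,8.5,-4.26,-3.1,-0.4,0,8.5,-4.26,-3.1,-0.4,0])

```text
time: 1.35
position: [0.5012, 0.1203, 0.2962]
eef_rot: [-3.141, -0.0, 2.783]
wrist_force: [1.4, 0.4, -0.5]
gripper_width: 0.0849
grip_force: 0.0
```

send_rows(deltas=[8.5,0,0,0,10,8.5,0,0,0,10,8.5,0,0,0,10,8.5,0,0,0,10,8.5,0,0,0,10,8.5,0,0,0,10,8.5,0,0,0,9.4,8.5,0,0,0,0])

```text
time: 2.35
position: [0.5004, 0.1219, 0.2959]
eef_rot: [-3.141, 0.0, 1.573]
wrist_force: [0.1, -0.6, 0.3]
gripper_width: 0.0852
grip_force: 0.0
```

```bash
python3 - <<'E'
from h import *
c=cam('wrist'); save(c,'w1.png'); pickle.dump(c,open('w1.pkl','wb')); print(np.array(c['tool_from_camera']).round(3).tolist(), c['W'].round(3).tolist())
E
```

```text
[[0.0, -0.966, -0.258, 0.066], [1.0, 0.0, 0.0, -0.001], [-0.0, -0.258, 0.966, -0.117], [0.0, 0.0, 0.0, 1.0]] [[1.0, 0.003, 0.0, 0.5], [0.003, -0.966, -0.258, 0.188], [-0.001, 0.258, -0.966, 0.413], [0.0, 0.0, 0.0, 1.0]]
```

View pics/w1.png

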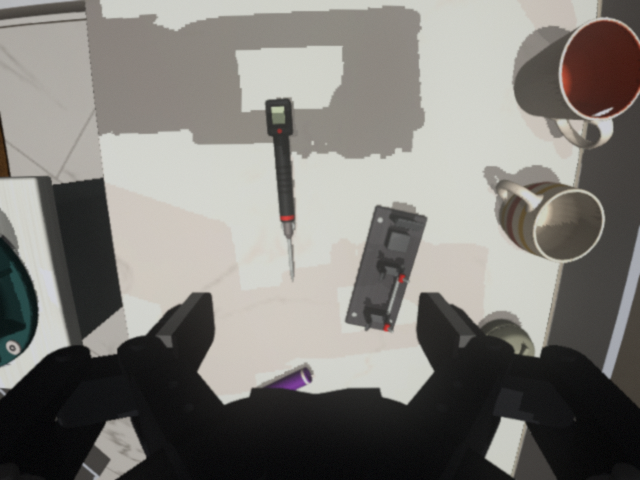

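Wrist view: thermometer head at (278,115), red ring at (287,218), tip at (293,281). The stand base spans (347..427, 205..330), with red noses at (403,279) and (387,327).

```bash
python3 - <<'E'
from h import *
c=pickle.load(open('w1.pkl','rb')); im=c['color']; hsv=cv2.cvtColor(im,cv2.COLOR_RGB2HSV).astype(int)
red=((hsv[...,0]<8)|(hsv[...,0]>172))&(hsv[...,1]>130)&(hsv[...,2]>60)
n,l,st,ce=cv2.connectedComponentsWithStats(red[90:340,250:440].astype(np.uint8))
for i in range(1,n):
    if st[i,4]>5: p=ce[i]+[250,90]; print(st[i],p.round(1),onplane(c,[p],.018).round(4),'@46.5',onplane(c,[p],.0465).round(4), pts(c,[p.round()]).round(4))
def comp(mask,seed):
    n,l,st,ce=cv2.connectedComponentsWithStats(mask.astype(np.uint8)); return l==l[seed[1],seed[0]]
for th in (70,90,105):
  m=(im.max(2)<th); roi=np.zeros_like(m); roi[90:340,255:432]=1
  t=comp(m&roi&(np.arange(640)<325)[None],(283,180)); ys,xs=np.nonzero(t); b=onplane(c,np.c_[xs,ys],.009)
  sel=(b[:,1]<b[:,1].max()-.05)
  v=cv2.fitLine(b[sel,:2].astype(np.float32),cv2.DIST_HUBER,0,.01,.01).ravel()
  print('therm',th,t.sum(),xs.min(),xs.max(),ys.min(),ys.max(),v.round(4),b[:,1].min().round(4),b[:,1].max().round(4))
  k=cv2.morphologyEx((m&roi&(np.arange(640)>335)[None]).astype(np.uint8),cv2.MORPH_CLOSE,np.ones((5,5)))
  k=comp(k,(365,250)) ; r=cv2.minAreaRect(np.argwhere(k)[:,::-1].astype(np.float32)); q=cv2.boxPoints(r)
  print('stand',k.sum(),q.round(1).tolist(),onplane(c,q,.008).round(4).tolist(),onplane(c,[r[0]],.008).round(4))
print('tip',onplane(c,[(293,281)],.009).round(4))
# height map over stand
d=c['range_z']; yy,xx=np.mgrid[200:335,345:430]; P=pts(c,np.c_[xx.ravel(),yy.ravel()])
B=P[(P[:,2]>.005)&(P[:,2]<.012)]; 
r=cv2.minAreaRect(B[:,:2].astype(np.float32)); print('depth rect',r)
np.save('P.npy',P)
for z in(.016,.03,.045): 
  T=P[P[:,2]>z]; print(z,len(T),T[:,:2].min(0).round(3),T[:,:2].max(0).round(3))
E
```

```text
[28 39  4  4 14] [279.3 130.5] [[0.4599 0.2096 0.018 ]] @46.5 [[0.4628 0.208  0.0465]] [[0.4595 0.2102 0.0171]]
[ 31 125  13   6  57] [286.6 217.6] [[0.4664 0.1118 0.018 ]] @46.5 [[0.4688 0.1173 0.0465]] [[0.4668 0.1112 0.0174]]
[149 184   6   9  37] [401.  277.7] [[0.6055 0.0373 0.018 ]] @46.5 [[0.5979 0.0482 0.0465]] [[0.5974 0.0484 0.0482]]
[134 234   6   7  28] [386.1 326.6] [[ 0.5911 -0.0297  0.018 ]] @46.5 [[ 0.5845 -0.014   0.0465]] [[ 0.5838 -0.0131  0.0491]]
therm 70 1529 267 293 99 214 [ 0.0714 -0.9974  0.4642  0.1606] 0.1144 0.2438
stand 305408 [[-0.0, 0.0], [639.0, 0.0], [639.0, 479.0], [0.0, 479.0]] [[0.1416, 0.3628, 0.008], [0.8678, 0.366, 0.008], [1.0644, -0.3455, 0.008], [-0.0442, -0.3462, 0.008]] [[0.5051 0.0829 0.008 ]]
therm 90 1820 266 293 99 214 [ 0.0622 -0.9981  0.4635  0.1549] 0.1144 0.2438
stand 4405 [[345.1000061035156, 320.79998779296875], [376.6000061035156, 203.39999389648438], [425.29998779296875, 216.5], [393.79998779296875, 333.8999938964844]] [[0.5391, -0.0267, 0.008], [0.5726, 0.1274, 0.008], [0.6324, 0.1119, 0.008], [0.6044, -0.0461, 0.008]] [[0.5874 0.0455 0.008 ]]
therm 105 1919 265 293 98 215 [ 0.0627 -0.998   0.4635  0.1551] 0.1132 0.2449
stand 5918 [[343.8999938964844, 323.0], [376.3999938964844, 203.0], [426.29998779296875, 216.5], [393.79998779296875, 336.5]] [[0.5376, -0.0298, 0.008], [0.5723, 0.1279, 0.008], [0.6336, 0.1119, 0.008], [0.6047, -0.05, 0.008]] [[0.5874 0.044  0.008 ]]
tip [[0.4721 0.0292 0.009 ]]
depth rect ((0.5867905616760254, 0.040375206619501114), (0.16012796759605408, 0.06615106016397476), 77.80692291259766)
0.016 2231 [ 0.5  -0.02] [0.617 0.188]
0.03 1164 [ 0.5   -0.019] [0.617 0.188]
0.045 949 [ 0.5   -0.019] [0.617 0.188]
```

send_rows(deltas=[5,0.88,-0.92,3.75,-3.5,5,0.88,-0.92,3.75,0,5,0.88,-0.92,3.75,0,5,0.88,-0.92,3.75,0,5,0,0,0,0,5,0,0,0,0])

```text
time: 3.15
position: [0.4635, 0.1554, 0.1473]
eef_rot: [3.14, 0.0, 1.634]
wrist_force: [0.6, 1.2, 0.9]
gripper_width: 0.0501
grip_force: 0.0
```

```bash
python3 - <<'E'
from h import *
s=bot.sense(); print(s['position'].round(4),s['eef_rot'].round(4))
c=cam('wrist'); im=c['color']; pickle.dump(c,open('w2.pkl','wb')); save(c,'w2.png')
hsv=cv2.cvtColor(im,cv2.COLOR_RGB2HSV).astype(int)
yy,xx=np.mgrid[0:480,0:640]; P=pts(c,np.c_[xx.ravel(),yy.ravel()]).reshape(480,640,3)
near=(abs(P[...,0]-.465)<.03)&(abs(P[...,1]-.155)<.11)
red=((hsv[...,0]<8)|(hsv[...,0]>172))&(hsv[...,1]>130)&(hsv[...,2]>60)&near
n,l,st,ce=cv2.connectedComponentsWithStats(red.astype(np.uint8))
for i in range(1,n):
    if st[i,4]>8: print(st[i],ce[i].round(1),onplane(c,[ce[i]],.018).round(4),onplane(c,[ce[i]],.009).round(4))
B=P[near&(P[...,2]>.006)&(P[...,2]<.03)]
for lo,hi in((.11,.2),(.11,.155),(.155,.2),(.21,.245)):
  b=B[(B[:,1]>lo)&(B[:,1]<hi)]; print(lo,len(b),b[:,2].max(initial=0).round(4)); 
  if len(b)>20: print(cv2.fitLine(b[:,:2].astype(np.float32),cv2.DIST_HUBER,0,.001,.001).ravel().round(4), b[:,:2].min(0).round(4),b[:,:2].max(0).round(4))
E
```

```text
[0.4635 0.1554 0.1473] [3.1400e+00 1.0000e-04 1.6342e+00]
[312 164   7   8  46] [315.  167.9] [[0.4597 0.2095 0.018 ]] [[0.4598 0.2091 0.009 ]]
[305 292  20   8 118] [314.4 295.9] [[0.4654 0.1125 0.018 ]] [[0.4657 0.1085 0.009 ]]
0.11 2703 0.0194
[ 0.0627 -0.998   0.4632  0.157 ] [0.4515 0.1101] [0.4749 0.2   ]
0.11 1257 0.0187
[ 0.0778 -0.997   0.4646  0.1328] [0.4548 0.1101] [0.4749 0.155 ]
0.155 1446 0.0194
[ 0.0735 -0.9973  0.4619  0.178 ] [0.4515 0.155 ] [0.4724 0.2   ]
0.21 1954 0.02
[ 0.4857 -0.8741  0.4587  0.2274] [0.4439 0.21  ] [0.4733 0.244 ]
```

send_rows(deltas=[5,0.16,0,4,0,5,0,0,4,0,5,0,0,2.5,0,5,0,0,1.4,0,5,0,0,0,0])

```text
time: 3.82
position: [0.463, 0.1568, 0.0275]
eef_rot: [3.141, 0.0, 1.633]
wrist_force: [0.0, -0.2, -0.3]
gripper_width: 0.0501
grip_force: 0.0
```

send_rows(deltas=[0,0,0,0,0,0,0,0,0,0,0,0,0,0,0,0,0,0,0,0,0,0,0,0,0,0,0,0,0,0], squeeze=60)

```text
time: 4.58
position: [0.4632, 0.1571, 0.0286]
eef_rot: [3.139, -0.0, 1.633]
wrist_force: [-0.8, 0.3, 5.8]
gripper_width: 0.0154
grip_force: 58.5
```

send_rows(deltas=[0,0,0,-1,0,0,0,0,-3,0,0,0,0,-4,0,0,0,0,-4,0,0,0,0,0,0,0,0,0,0,0])

```text
time: 5.32
position: [0.4618, 0.1569, 0.1474]
eef_rot: [3.142, 0.0, 1.633]
wrist_force: [0.3, 0.5, -1.6]
gripper_width: 0.0154
grip_force: 58.8
```

```bash
cat > tm.py <<'E'
from h import *
def tool_pts(c):
    yy,xx=np.mgrid[0:480,0:640]; n=cv2.undistortPoints(np.c_[xx.ravel(),yy.ravel()].astype(float).reshape(-1,1,2),c['K'],c['D']).reshape(-1,2)
    T=np.array(c['tool_from_camera']); return ((np.c_[n,np.ones(len(n))]*c['range_z'].reshape(-1,1))@T[:3,:3].T+T[:3,3]).reshape(480,640,3)
E
python3 - <<'E'
from tm import *
c=cam('wrist'); save(c,'w3.png'); pickle.dump(c,open('w3.pkl','wb'))
P=tool_pts(c); im=c['color']; hsv=cv2.cvtColor(im,cv2.COLOR_RGB2HSV).astype(int)
# tool coords: x back along -axis; z ahead
near=(abs(P[...,1])<.02)&(P[...,2]>0)&(P[...,2]<.035)&(c['range_z']>0)
for lo,hi in((.02,.035),(.035,.048),(.05,.085),(.085,.12),(-.06,-.03)):
  b=P[near&(P[...,0]>lo)&(P[...,0]<hi)]
  if len(b)>5: print(lo,len(b),'y',np.percentile(b[:,1],[2,50,98]).round(4),'ztop',np.percentile(b[:,2],[5,50,95]).round(4),'x',b[:,0].min().round(4),b[:,0].max().round(4))
red=((hsv[...,0]<8)|(hsv[...,0]>172))&(hsv[...,1]>130)&(hsv[...,2]>60)&near
n,l,st,ce=cv2.connectedComponentsWithStats(red.astype(np.uint8))
for i in range(1,n):
    if st[i,4]>8: print(st[i],ce[i].round(1),P[l==i].mean(0).round(4))
E
```

```text
0.02 1573 y [-0.0089 -0.0002  0.0081] ztop [0.0112 0.0129 0.0186] x 0.02 0.035
0.035 1491 y [-0.0087 -0.0002  0.0082] ztop [0.0112 0.013  0.0178] x 0.035 0.048
0.05 7356 y [-0.0136 -0.0006  0.0127] ztop [0.0099 0.0113 0.0132] x 0.05 0.085
0.085 293 y [-0.0125 -0.0006  0.0117] ztop [0.0116 0.013  0.0148] x 0.085 0.0869
-0.06 590 y [-0.0093 -0.0005  0.0078] ztop [0.0113 0.0129 0.0185] x -0.0413 -0.03
[309 181  14  15 165] [315.3 188.2] [ 0.0526 -0.0004  0.0107]
```

View pics/w3.png

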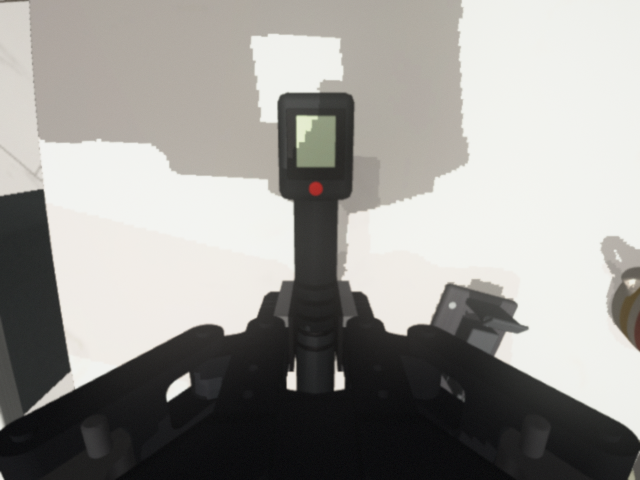

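The thermometer is held straight and display up, head at (316,145), with no tilt. Next I take a closer look at the stand from the side, before placing.

send_rows(deltas=[0,-4.55,0.73,-1.06,0,0,-4.55,0.73,-1.06,0,0,-4.55,0.73,-1.06,0,0,-4.55,0.73,-1.06,0,0,-4.55,0.73,-1.06,0,0,0,0,0,7.9,0,0,0,0,7.9,0,0,0,0,0,0,0,0,0,0])

```text
time: 6.5
position: [0.5121, -0.0676, 0.1994]
eef_rot: [-3.14, 0.0, 1.36]
wrist_force: [-0.7, 0.4, -1.2]
gripper_width: 0.0156
grip_force: 58.9
```

```bash
python3 - <<'E'
from tm import *
s=bot.sense(); print(s['position'].round(4),s['eef_rot'].round(4))
c=cam('wrist'); save(c,'w4.png'); pickle.dump(c,open('w4.pkl','wb')); im=c['color']
hsv=cv2.cvtColor(im,cv2.COLOR_RGB2HSV).astype(int)
yy,xx=np.mgrid[0:480,0:640]; P=pts(c,np.c_[xx.ravel(),yy.ravel()]).reshape(480,640,3)
X=np.array([-.211,-.977]);Y=np.array([.977,-.211]);C=np.array([.5824,.019])
S=np.dstack([(P[...,:2]-C)@X,(P[...,:2]-C)@Y,P[...,2]])
near=(abs(S[...,0]+.02)<.1)&(abs(S[...,1])<.045)&(c['range_z']>0)
red=((hsv[...,0]<8)|(hsv[...,0]>172))&(hsv[...,1]>130)&(hsv[...,2]>60)&near&(S[...,2]<.07)
n,l,st,ce=cv2.connectedComponentsWithStats(red.astype(np.uint8))
for i in range(1,n):
    if st[i,4]>8: print(st[i],ce[i].round(1),'S',S[l==i].mean(0).round(4))
b=S[near&(S[...,2]>.006)&(S[...,2]<.011)]; print('base',cv2.minAreaRect(b[:,:2].astype(np.float32)))
for x0 in(-32,32):
  m=near&(abs(S[...,0]-x0/1e3)<.006)&(S[...,2]<.07)
  for z0 in range(12,60,6):
    b=S[m&(abs(S[...,2]-z0/1e3-.003)<.003)]
    if len(b)>3: print(x0,z0,len(b),np.sort(b[:,1].round(3))[::max(1,len(b)//8)]*1e3)
m=near&(abs(S[...,0])<.02)&(S[...,2]>.014)&(S[...,2]<.07); b=S[m]
print('mid',len(b), np.percentile(b,[5,50,95],0).round(4).tolist() if len(b) else '')
E
```

```text
[ 0.5121 -0.0676  0.1994] [-3.1396  0.      1.3597]
[395  53   9  14  90] [398.3  59.5] S [-0.0314  0.0083  0.0482]
[391 144   8  12  72] [394.  149.5] S [0.0324 0.0082 0.0485]
base ((-0.0148710235953331, 0.0002843029797077179), (0.14564310014247894, 0.0655929446220398), 0.3763783574104309)
-32 12 58 [-14. -14. -12.  -8.  -5.   1.   5.   8.  11.]
-32 18 71 [-14. -13. -11.  -5.  -0.   3.   7.  10.  16.]
-32 24 371 [-14.  -6.  -4.  -1.   1.   4.   6.   9.  17.]
-32 30 37 [-13. -13. -12. -10.  -5.  10.  10.  11.  12.  16.]
-32 36 28 [-13. -13. -12. -11.  10.  11.  12.  15.  16.  17.]
-32 42 84 [-13. -11. -10.   6.   7.   7.   9.  12.  15.]
-32 48 161 [-17. -13. -12.   7.   9.  10.  11.  12.  16.]
-32 54 94 [-18. -17. -17. -16. -16. -15. -15.  13.  15.]
32 12 9 [-14. -14. -14. -14. -14. -14. -14. -14. -14.]
32 18 12 [-14.  11.  11.  11.  11.  12.  12.  12.  14.  16.  16.  17.]
32 24 251 [-7. -5. -3. -1.  2.  4.  6.  8. 15.]
32 30 5 [-5.  8. 11. 11. 12.]
32 42 46 [-12. -11. -10.  -9.   6.   6.   7.   8.  11.  12.]
32 48 145 [-18. -13. -12.   7.   8.  10.  11.  12.  16.]
32 54 96 [-19. -18. -17. -17. -16. -16. -15.  14.]
mid 280 [[-0.0181, 0.0121, 0.0214], [-0.0006, 0.0138, 0.0228], [0.0181, 0.0159, 0.0241]]
```

View pics/w4.png

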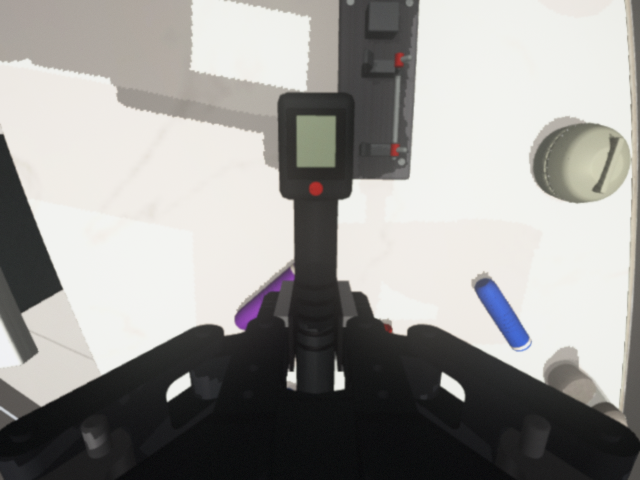

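The stand is now at (378,90), with noses at (398,60) and (394,150). This agrees with the earlier estimate to 0.5 mm, so I move over it.

send_rows(deltas=[0,3.15,1.69,0,0,0,3.15,1.69,0,0,0,3.15,1.69,0,0,0,0,0,4,0,0,0,0,4,0,0,0,0,2.5,0,0,0,0,0,0,0,0,0,0,0])

```text
time: 7.55
position: [0.583, 0.0138, 0.0961]
eef_rot: [3.141, -0.0, 1.358]
wrist_force: [0.3, -0.2, -0.7]
gripper_width: 0.0155
grip_force: 58.8
```

```bash
cat > st.py <<'E'
from h import *
X=np.array([-.211,-.977]);Y=np.array([.977,-.211]);C=np.array([.5824,.019])
P=[];F=[]
for i in range(1): s=bot.sense()
p=s['position']; print('t',round(s['time'],2),'S',((p[:2]-C)@X*1e3).round(2),((p[:2]-C)@Y*1e3).round(2),(p[2]*1e3).round(2),'yaw',np.degrees(s['eef_rot'][2]).round(2),'F',(s['wrist_force'][:2]@X).round(1),(s['wrist_force'][:2]@Y).round(1),s['wrist_force'][2].round(1),'tq',s['torque'].round(2))
E
python3 st.py
```

```text
t 7.55 S 5.0 1.67 96.09 yaw 77.79 F 0.2 0.4 -0.7 tq [-0.02  0.02  0.04]
```

send_rows(deltas=[0,0,-0.1,0.6,0,0,0,0,0.4,0,0,0,0,0,0])

```text
time: 7.92
position: [0.5812, 0.0139, 0.0853]
eef_rot: [-3.141, 0.0, 1.357]
wrist_force: [-1.0, 0.4, -0.6]
gripper_width: 0.0152
grip_force: 58.8
```

```bash
python3 st.py
```

```text
t 7.92 S 5.23 -0.1 85.31 yaw 77.74 F -0.2 -1.1 -0.6 tq [-0.    0.04 -0.05]
```

send_rows(deltas=[0,0,0,0,0,0,0,0,0,0])

```text
time: 8.18
position: [0.5815, 0.0139, 0.0855]
eef_rot: [3.141, 0.0, 1.357]
wrist_force: [-1.1, 1.1, -1.0]
gripper_width: 0.0155
grip_force: 58.8
```

```bash
python3 st.py
```

```text
t 8.18 S 5.18 0.19 85.46 yaw 77.75 F -0.8 -1.3 -1.0 tq [-0.05 -0.03  0.  ]
```

send_rows(deltas=[0,0,0,0.6,0,0,0,0,0.6,0,0,0,0,0.4,0])

```text
time: 8.55
position: [0.5811, 0.014, 0.0692]
eef_rot: [-3.141, 0.0, 1.357]
wrist_force: [-1.6, 0.1, 7.9]
gripper_width: 0.0156
grip_force: 59.9
```

send_rows(deltas=[0,0,0,0.4,0,0,0,0,0,0])

```text
time: 8.8
position: [0.5816, 0.0139, 0.0649]
eef_rot: [3.141, 0.0, 1.357]
wrist_force: [1.2, -0.3, -3.3]
gripper_width: 0.0154
grip_force: 58.6
```

send_rows(deltas=[0,0,0,0.4,0,0,0,0,0,0])

```text
time: 9.05
position: [0.5816, 0.0138, 0.0608]
eef_rot: [3.141, 0.0, 1.357]
wrist_force: [3.3, -0.1, -5.9]
gripper_width: 0.0157
grip_force: 58.6
```

send_rows(deltas=[0,0,0,0.3,0,0,0,0,0,0])

```text
time: 9.3
position: [0.5817, 0.0138, 0.0582]
eef_rot: [3.141, 0.0, 1.357]
wrist_force: [2.1, -0.5, -0.4]
gripper_width: 0.0158
grip_force: 58.9
```

```bash
python3 st.py
```

```text
t 9.3 S 5.23 0.36 58.2 yaw 77.74 F 0.1 2.2 -0.4 tq [-0.06 -0.36  0.04]
```

send_rows(deltas=[0,0,0,0.1,0,0,0,0,0,0])

```text
time: 9.55
position: [0.5817, 0.0138, 0.0576]
eef_rot: [3.141, 0.0, 1.357]
wrist_force: [2.1, -0.5, 0.5]
gripper_width: 0.0157
grip_force: 59.4
```

send_rows(deltas=[0,0,0,0.1,0,0,0,0,0,0])

```text
time: 9.8
position: [0.5817, 0.0138, 0.0575]
eef_rot: [3.141, 0.0, 1.357]
wrist_force: [-1.9, 0.2, 10.2]
gripper_width: 0.0152
grip_force: 60.4
```

```bash
python3 st.py
```

```text
t 9.8 S 5.2 0.4 57.47 yaw 77.75 F 0.3 -1.9 10.2 tq [-0.07  0.09  0.05]
```

send_rows(deltas=[3.5,0,0,0,0,3.5,0,0,0,0,3.5,0,0,0,0])

```text
time: 10.18
position: [0.5808, 0.014, 0.0559]
eef_rot: [-3.14, 0.0, 1.357]
wrist_force: [0.2, 0.1, 0.0]
gripper_width: 0.0348
grip_force: 0.0
```

send_rows(deltas=[3.5,0,0,-1,0,3.5,0,0,-2.5,0,3.5,0,0,-4,0,3.5,0,0,-4,0,5,-3.9,0.15,-2,0,5,-3.9,0.15,-2,0,5,-3.9,0.15,-2,0,5,-3.9,0.15,-2,0,5,0,0,0,0,5,0,0,0,0])

```text
time: 11.42
position: [0.5537, -0.1394, 0.2514]
eef_rot: [-3.141, -0.0, 1.356]
wrist_force: [0.6, 0.6, -0.2]
gripper_width: 0.0498
grip_force: 0.0
```

```bash
python3 - <<'E'
from tm import *
s=bot.sense(); print(s['position'].round(4),s['eef_rot'].round(4))
c=cam('wrist'); save(c,'w5.png'); pickle.dump(c,open('w5.pkl','wb')); im=c['color']
hsv=cv2.cvtColor(im,cv2.COLOR_RGB2HSV).astype(int)
yy,xx=np.mgrid[0:480,0:640]; P=pts(c,np.c_[xx.ravel(),yy.ravel()]).reshape(480,640,3)
near=(abs(P[...,0]-.555)<.06)&(abs(P[...,1]+.23)<.07)&(P[...,2]>.005)&(P[...,2]<.04)
b=P[near]; print(len(b)); rr=cv2.minAreaRect(b[:,:2].astype(np.float32)); print(rr, cv2.fitLine(b[:,:2].astype(np.float32),cv2.DIST_HUBER,0,.001,.001).ravel().round(4),b.min(0).round(4),b.max(0).round(4))
red=(((hsv[...,0]<8)|(hsv[...,0]>172))&(hsv[...,1]>130)&(hsv[...,2]>60)&(abs(P[...,0]-.555)<.06)&(abs(P[...,1]+.23)<.07))
ys,xs=np.nonzero(red); q=onplane(c,np.c_[xs,ys],.015); print('red',len(q),cv2.minAreaRect(q[:,:2].astype(np.float32)),cv2.fitLine(q[:,:2].astype(np.float32),cv2.DIST_HUBER,0,.001,.001).ravel().round(4),q.min(0).round(4),q.max(0).round(4), ys.min(),ys.max(),xs.min(),xs.max())
t=cam('top'); pickle.dump(t,open('t1.pkl','wb'));save(t,'t1.png',(225,190,345,280),6)
E
```

```text
[ 0.5537 -0.1394  0.2514] [-3.1413e+00 -5.0000e-04  1.3562e+00]
1400
((0.55540931224823, -0.22589977085590363), (0.022109083831310272, 0.08612482994794846), 2.983309745788574) [ 0.0543 -0.9985  0.5557 -0.2221] [ 0.5425 -0.2688  0.005 ] [ 0.5679 -0.1825  0.0235]
red 1119 ((0.555153489112854, -0.22513291239738464), (0.019058862701058388, 0.0885041132569313), 2.9790656566619873) [ 0.048  -0.9988  0.5552 -0.2261] [ 0.5443 -0.2694  0.015 ] [ 0.5659 -0.1809  0.015 ] 253 325 317 348
```

View pics/w5.png

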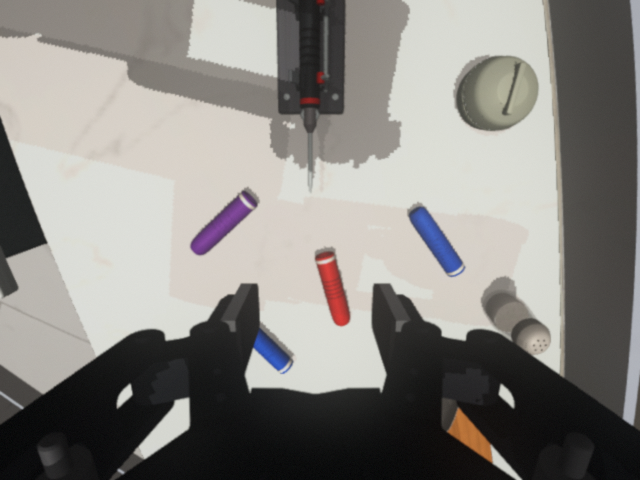

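Wrist view: thermometer in the stand, probe tip at (311,190); red sheath from its white-ringed mouth at (325,257) to (343,322). Clear of the purple (225,222) and blue (437,240), (270,350) look-alikes.

send_rows(deltas=[5,-1.94,0.46,2.5,0,5,-1.94,0.46,2.5,0,5,-1.94,0.46,2.5,0,5,-1.94,0.46,2.5,0,5,0,0,0,-7.7,5,0,0,0,-7.7,5,0,0,0,0,5,0,0,0,0])

```text
time: 12.52
position: [0.5556, -0.2187, 0.1511]
eef_rot: [-3.141, -0.0, 1.624]
wrist_force: [-0.5, 0.3, 0.8]
gripper_width: 0.0502
grip_force: 0.0
```

```bash
python3 - <<'E'
from tm import *
s=bot.sense(); print(s['position'].round(4),s['eef_rot'].round(4))
c=cam('wrist'); save(c,'w6.png'); P=tool_pts(c)
hsv=cv2.cvtColor(c['color'],cv2.COLOR_RGB2HSV).astype(int)
h=s['position'][2]
near=(abs(P[...,1])<.03)&(abs(P[...,0])<.08)&(P[...,2]>h-.03)&(P[...,2]<h-.006)&(c['range_z']>0)
b=P[near]; print(len(b),'tool rect',cv2.minAreaRect(b[:,:2].astype(np.float32)),b.min(0),b.max(0))
# thermometer vs stand frame
Q=pts(c,np.stack(np.meshgrid(np.arange(640),np.arange(480)),-1).reshape(-1,2)).reshape(480,640,3)
X=np.array([-.211,-.977]);Y=np.array([.977,-.211]);C=np.array([.5824,.019]); S=np.dstack([(Q[...,:2]-C)@X,(Q[...,:2]-C)@Y,Q[...,2]])
for lo,hi in((.037,.045),(.045,.052),(.053,.063),(.08,.1),(.1,.135)):
  b=S[(S[...,0]>lo)&(S[...,0]<hi)&(abs(S[...,1])<.015)&(S[...,2]>.025)&(S[...,2]<.06)&(c['range_z']>0)]
  if len(b)>5: print(lo,len(b),np.percentile(b,[2,50,98],0).round(4).tolist())
E
```

```text
[ 0.5556 -0.2187  0.1511] [-3.1410e+00 -3.0000e-04  1.6241e+00]
2991 tool rect ((-0.007398277521133423, -0.000717606395483017), (0.022224847227334976, 0.08607572317123413), 89.896240234375) [-0.05042867 -0.01190152  0.12827551] [0.03564512 0.01039437 0.14496989]
0.08 211 [[0.0841, -0.0024, 0.0372], [0.092, -0.0002, 0.0389], [0.0996, 0.0018, 0.0403]]
0.1 377 [[0.1008, -0.0027, 0.0366], [0.1145, -0.0005, 0.0388], [0.1324, 0.0015, 0.0405]]
```

send_rows(deltas=[5,0,-0.06,4,0,5,0,0,4,0,5,0,0,2.8,0,5,0,0,1.3,0,5,0,0,0,0])

```text
time: 13.2
position: [0.5547, -0.2193, 0.0299]
eef_rot: [-3.14, -0.001, 1.625]
wrist_force: [0.3, -0.5, -1.2]
gripper_width: 0.05
grip_force: 0.0
```

send_rows(deltas=[0,0,0,0,0,0,0,0,0,0,0,0,0,0,0,0,0,0,0,0,0,0,0,0,0], squeeze=80)

```text
time: 13.82
position: [0.5559, -0.2201, 0.0319]
eef_rot: [3.139, 0.001, 1.626]
wrist_force: [-0.4, 0.2, 6.4]
gripper_width: 0.0196
grip_force: 79.1
```

send_rows(deltas=[0,0,0,-1,0,0,0,0,-2.5,0,0,0,0,-3,0,0,0,0,0,7.7,0,0,0,0,7.6,0,0,0,0,0,0,0,0,0,0])

```text
time: 14.7
position: [0.555, -0.2196, 0.0957]
eef_rot: [3.141, 0.0, 1.361]
wrist_force: [0.2, -0.5, -0.3]
gripper_width: 0.0197
grip_force: 78.4
```

```bash
cat > m.py <<'E'
from tm import *
s=bot.sense(); print('pos',s['position'].round(4),s['eef_rot'].round(4))
c=cam('wrist'); save(c,'wlast.png'); P=tool_pts(c); ok=c['range_z']>0
near=(abs(P[...,1])<.02)&(P[...,0]>.0)&(P[...,0]<.06)&(P[...,2]>0)&(P[...,2]<.035)&ok
for lo,hi in((.013,.02),(.02,.027),(.027,.034),(.034,.045)):
  b=P[near&(P[...,0]>lo)&(P[...,0]<hi)]
  if len(b)>8: print('sheath',lo,len(b),'y',np.percentile(b[:,1],[2,50,98]).round(4),'z',np.percentile(b[:,2],[2,50,98]).round(4),'xmax',b[:,0].max().round(4))
Q=pts(c,np.stack(np.meshgrid(np.arange(640),np.arange(480)),-1).reshape(-1,2)).reshape(480,640,3)
X=np.array([-.211,-.977]);Y=np.array([.977,-.211]);C=np.array([.5824,.019]); S=np.dstack([(Q[...,:2]-C)@X,(Q[...,:2]-C)@Y,Q[...,2]])
for lo,hi in((.04,.05),(.055,.066),(.08,.1),(.1,.12),(.12,.14)):
  k=(S[...,0]>lo)&(S[...,0]<hi)&(abs(S[...,1])<.015)&(S[...,2]>.025)&(S[...,2]<.06)&ok; b=S[k]
  if len(b)>5: print('th S',lo,len(b),'x',b[:,0].max().round(4),'y',np.percentile(b[:,1],[2,50,98]).round(4),'z',np.percentile(b[:,2],[50,98]).round(4),'tool y,z',np.median(P[k][:,1]).round(4),np.percentile(P[k][:,2],3).round(4))
E
python3 m.py; python3 st.py
```

```text
pos [ 0.555  -0.2196  0.0957] [3.1413e+00 2.0000e-04 1.3611e+00]
sheath 0.013 842 y [-0.0109 -0.0008  0.0097] z [0.0103 0.0123 0.0212] xmax 0.02
sheath 0.02 861 y [-0.0108 -0.0004  0.0095] z [0.0103 0.0124 0.0206] xmax 0.027
sheath 0.027 935 y [-0.011  -0.0004  0.0097] z [0.01   0.0123 0.0302] xmax 0.034
sheath 0.034 732 y [-0.0104 -0.0004  0.0094] z [0.0108 0.0161 0.0302] xmax 0.0369
th S 0.1 324 x 0.12 y [-0.0025 -0.0002  0.0017] z [0.0388 0.0404] tool y,z -0.0235 0.0553
th S 0.12 239 x 0.1345 y [-0.0022 -0.0001  0.0016] z [0.0384 0.0404] tool y,z -0.0234 0.0554
t 14.75 S 238.88 23.56 95.5 yaw 77.96 F -0.2 -0.6 -0.1 tq [ 0.04 -0.04 -0.01]
```

send_rows(deltas=[0,0,-1.15,1.8,0,0,0,-1.14,1.8,0,0,0,0,0,0,0,4,0,0,0,0,1,0,0,0,0,0,0,0,0,0,0,0,0,0])

```text
time: 15.62
position: [0.5436, -0.1667, 0.0597]
eef_rot: [3.141, 0.001, 1.359]
wrist_force: [-0.5, -0.0, 0.3]
gripper_width: 0.0193
grip_force: 78.4
```

```bash
python3 m.py; python3 st.py
```

```text
pos [ 0.5436 -0.1667  0.0597] [3.1406e+00 7.0000e-04 1.3589e+00]
sheath 0.013 839 y [-0.0109 -0.0008  0.0098] z [0.0102 0.0124 0.0212] xmax 0.02
sheath 0.02 861 y [-0.0108 -0.0004  0.0095] z [0.0102 0.0123 0.0203] xmax 0.027
sheath 0.027 948 y [-0.011  -0.0004  0.0098] z [0.0101 0.0124 0.0304] xmax 0.034
sheath 0.034 721 y [-0.0104 -0.0008  0.0093] z [0.0105 0.0162 0.0301] xmax 0.0368
th S 0.08 682 x 0.1 y [-0.0026 -0.0003  0.0019] z [0.0389 0.0404] tool y,z -0.0016 0.0194
th S 0.1 601 x 0.1198 y [-0.0022 -0.0003  0.0016] z [0.0389 0.0403] tool y,z -0.0016 0.0194
th S 0.12 310 x 0.1344 y [-0.0023 -0.0003  0.0016] z [0.0385 0.0403] tool y,z -0.0016 0.0195
t 15.68 S 189.72 1.17 59.6 yaw 77.83 F 0.5 -0.4 -0.9 tq [ 0.03  0.03 -0.01]
```

send_rows(deltas=[0,0,-0.1,0.03,0,0,1.5,0,0,0,0,1.5,0,0,0,0,1.5,0,0,0,0,1.5,0,0,0,0,0,0,0,0])

```text
time: 16.42
position: [0.5549, -0.1055, 0.059]
eef_rot: [-3.141, 0.0, 1.361]
wrist_force: [0.5, 0.0, -1.0]
gripper_width: 0.0193
grip_force: 78.4
```

```bash
python3 m.py; python3 st.py
```

```text
pos [ 0.5549 -0.1055  0.059 ] [-3.1414  0.      1.3608]
sheath 0.013 836 y [-0.0109 -0.0004  0.0098] z [0.0103 0.0125 0.0211] xmax 0.02
sheath 0.02 868 y [-0.0108 -0.0008  0.0095] z [0.0102 0.0123 0.0202] xmax 0.027
sheath 0.027 921 y [-0.011  -0.0008  0.0098] z [0.01   0.0123 0.0209] xmax 0.034
sheath 0.034 913 y [-0.0103 -0.      0.0092] z [0.0106 0.0194 0.0293] xmax 0.045
th S 0.04 1356 x 0.05 y [-0.0088 -0.0005  0.008 ] z [0.0447 0.0469] tool y,z 0.0003 0.0123
th S 0.055 1222 x 0.0659 y [-0.0082 -0.0004  0.0077] z [0.0418 0.0459] tool y,z 0.0003 0.0134
th S 0.08 1849 x 0.1 y [-0.0112 -0.0007  0.0088] z [0.0448 0.0488] tool y,z -0.0 0.0104
th S 0.1 3023 x 0.12 y [-0.014  -0.0006  0.0139] z [0.0469 0.0584] tool y,z -0.0 0.0017
th S 0.12 2243 x 0.14 y [-0.011  -0.0013  0.0086] z [0.047  0.0577] tool y,z -0.0008 0.0027
t 16.48 S 128.16 -0.42 59.03 yaw 77.94 F -0.1 -0.3 0.6 tq [-0.02 -0.04  0.03]
```

send_rows(deltas=[0,0.8,0.06,0,0,0,0.8,0,0,0,0,0.5,0,0,0,0,0,0,0,0])

```text
time: 16.98
position: [0.5598, -0.0863, 0.059]
eef_rot: [-3.142, 0.0, 1.359]
wrist_force: [-0.3, 0.2, -0.7]
gripper_width: 0.0194
grip_force: 78.4
```

send_rows(deltas=[0,0.4,0,0,0,0,0.2,0,0,0,0,0,0,0,0])

```text
time: 17.35
position: [0.5611, -0.0806, 0.059]
eef_rot: [3.142, 0.0, 1.359]
wrist_force: [-0.6, -0.3, 0.2]
gripper_width: 0.0198
grip_force: 78.4
```

```bash
python3 st.py
```

```text
t 17.35 S 101.85 0.19 59.01 yaw 77.85 F 0.4 -0.6 0.2 tq [-0.05 -0.04 -0.02]
```

send_rows(deltas=[0,0.2,0,0,0,0,0.2,0,0,0,0,0,0,0,0])

```text
time: 17.73
position: [0.5619, -0.0767, 0.059]
eef_rot: [-3.142, 0.0, 1.359]
wrist_force: [0.2, 0.3, 0.2]
gripper_width: 0.0194
grip_force: 78.4
```

send_rows(deltas=[0,0.2,0,0,0,0,0.1,0,0,0,0,0,0,0,0])

```text
time: 18.1
position: [0.5625, -0.0739, 0.059]
eef_rot: [-3.142, 0.0, 1.359]
wrist_force: [-0.1, -0.3, -0.2]
gripper_width: 0.0193
grip_force: 78.4
```

send_rows(deltas=[0,0.2,0,0,0,0,0.1,0,0,0,0,0,0,0,0])

```text
time: 18.48
position: [0.5631, -0.0726, 0.0591]
eef_rot: [3.141, 0.003, 1.36]
wrist_force: [-2.6, -7.9, 0.4]
gripper_width: 0.0194
grip_force: 78.4
```

```bash
python3 st.py
```

```text
t 18.48 S 93.59 0.44 59.07 yaw 77.9 F 8.3 -0.9 0.4 tq [-1.5   0.28 -0.04]
```

send_rows(deltas=[0,0.2,0,0,0,0,0,0,0,0])

```text
time: 18.73
position: [0.5636, -0.0689, 0.059]
eef_rot: [-3.141, -0.0, 1.358]
wrist_force: [0.9, 0.4, -0.6]
gripper_width: 0.0192
grip_force: 78.4
```

send_rows(deltas=[0,0.2,0,0,0,0,0,0,0,0])

```text
time: 18.98
position: [0.564, -0.0666, 0.059]
eef_rot: [-3.141, -0.0, 1.359]
wrist_force: [0.1, -0.8, -0.2]
gripper_width: 0.0193
grip_force: 78.5
```

send_rows(deltas=[0,0.2,0,0,0,0,0,0,0,0])

```text
time: 19.23
position: [0.5645, -0.0658, 0.0591]
eef_rot: [3.141, 0.001, 1.359]
wrist_force: [-1.1, -4.7, -0.1]
gripper_width: 0.0197
grip_force: 78.5
```

```bash
python3 st.py; python3 m.py
```

```text
t 19.23 S 86.59 0.35 59.07 yaw 77.89 F 4.8 -0.0 -0.1 tq [-0.78  0.14 -0.04]
pos [ 0.5645 -0.0658  0.0591] [3.1413e+00 1.5000e-03 1.3594e+00]
sheath 0.013 833 y [-0.0109 -0.0004  0.0098] z [0.0104 0.0124 0.0212] xmax 0.02
sheath 0.02 874 y [-0.0108 -0.0008  0.0096] z [0.0102 0.0124 0.0202] xmax 0.027
sheath 0.027 899 y [-0.011  -0.0004  0.0098] z [0.0101 0.0122 0.0203] xmax 0.034
sheath 0.034 1373 y [-0.0098 -0.0004  0.0087] z [0.0107 0.0141 0.0212] xmax 0.045
th S 0.04 1109 x 0.05 y [-0.0087 -0.0001  0.0084] z [0.0448 0.0469] tool y,z -0.0004 0.0123
th S 0.055 1369 x 0.066 y [-0.0105 -0.0005  0.01  ] z [0.0467 0.0488] tool y,z -0.0008 0.0104
th S 0.08 2202 x 0.1 y [-0.01   -0.      0.0096] z [0.0471 0.0576] tool y,z -0.0004 0.0028
th S 0.1 1821 x 0.12 y [-0.0104 -0.0004  0.0097] z [0.0468 0.0488] tool y,z -0.0008 0.0104
th S 0.12 381 x 0.1286 y [-0.0108 -0.0004  0.0097] z [0.0462 0.0486] tool y,z -0.0008 0.0107
```

send_rows(deltas=[0,0.2,0,0,0,0,0,0,0,0])

```text
time: 19.52
position: [0.5647, -0.0656, 0.0591]
eef_rot: [3.141, 0.004, 1.36]
wrist_force: [-2.8, -13.3, -0.3]
gripper_width: 0.0197
grip_force: 78.5
```

send_rows(deltas=[0,0.2,0,0,0,0,0,0,0,0,0,0,0,0,0])

```text
time: 19.9
position: [0.5648, -0.0654, 0.0592]
eef_rot: [3.141, 0.006, 1.361]
wrist_force: [-6.2, -20.2, 0.3]
gripper_width: 0.0193
grip_force: 78.6
```

```bash
python3 st.py; python3 - <<'E'
from tm import *
c=cam('wrist'); im=c['color']; save(c,'w9.png',(200,120,440,300),3.3)
P=tool_pts(c); hsv=cv2.cvtColor(im,cv2.COLOR_RGB2HSV).astype(int); g=(abs(P[...,1])<.004)&(P[...,0]>.02)&(P[...,0]<.2)&(P[...,2]>.005)&(P[...,2]<.03)
for x in range(20,136,2):
  k=g&(abs(P[...,0]-x/1e3)<.001)
  if x<60 and k.sum()>0: print(x,P[k][:,2].min().round(4),im[k].mean(0).astype(int),end=' | ')
k=(abs(P[...,1])<.01)&(P[...,2]>.005)&(P[...,2]<.025)&(P[...,0]>.12)&(P[...,0]<.18); print('\nhead xmax',np.sort(P[k][:,0])[-5:] if k.any() else None)
Q=pts(c,np.stack(np.meshgrid(np.arange(640),np.arange(480)),-1).reshape(-1,2)).reshape(480,640,3)
X=np.array([-.211,-.977]);Y=np.array([.977,-.211]);C=np.array([.5824,.019]); S=np.dstack([(Q[...,:2]-C)@X,(Q[...,:2]-C)@Y,Q[...,2]])
red=((hsv[...,0]<8)|(hsv[...,0]>172))&(hsv[...,1]>110)&(hsv[...,2]>50)&(abs(S[...,0])<.1)&(abs(S[...,1])<.03)&(S[...,2]<.07)
n,l,st,ce=cv2.connectedComponentsWithStats(red.astype(np.uint8))
for i in range(1,n):
    if st[i,4]>8: print(st[i],'S',S[l==i].mean(0).round(4))
E
```

```text
t 19.9 S 86.13 0.62 59.18 yaw 77.98 F 21.0 -1.8 0.3 tq [-3.54  0.82  0.02]
20 0.0103 [138  35  32] | 22 0.0096 [138  35  32] | 24 0.0096 [138  35  32] | 26 0.0099 [137  34  32] | 28 0.0094 [137  34  31] | 30 0.0094 [156 112 102] | 32 0.009 [171 160 146] | 34 0.0092 [144  69  62] | 36 0.009 [94 30 28] | 38 0.0111 [45 32 31] | 40 0.0115 [127  28  25] | 42 0.0114 [134  27  24] | 44 0.0115 [80 28 27] | 46 0.0118 [32 29 29] | 48 0.0113 [31 28 28] | 50 0.0119 [30 28 27] | 52 0.0116 [29 27 27] | 54 0.0111 [29 27 27] | 56 0.0114 [28 26 26] | 58 0.0113 [27 26 26] | 
head xmax None
[334   0  20  12 220] S [-0.0278  0.0091  0.0471]
[331 171  19  27 385] S [0.0322 0.0086 0.0473]
[294 207  45  17 627] S [0.0447 0.     0.0442]
[290 224  52  14 469] S [ 0.051  -0.      0.0452]
[ 290  244   51  104 4715] S [ 0.0773 -0.0001  0.0463]
[290 341   2   9   9] S [ 0.0949 -0.0098  0.0554]
```

View pics/w9.png

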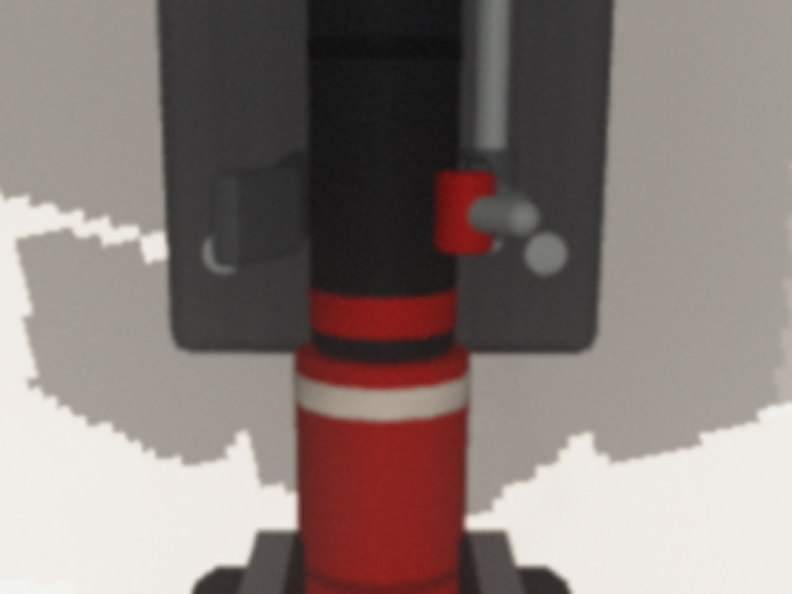

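The sheath's mouth sits flush against the barrel, with the ring at (383,315) and the mouth edge at (383,355). The jaw nose is closed over the barrel at (465,210). The push is 21 N with the tool at 86.1 mm, which matches fully home against the heel stop.

```bash
python3 st.py; python3 -c "
from rig import bot; print(bot.sign_off())"
```

```text
t 19.95 S 86.14 0.64 59.17 yaw 77.98 F 21.5 -0.4 0.5 tq [-3.53  0.82  0.  ]
the job is handed in; nothing more can be done
None
```

Job handed in at about 20 s: the thermometer is seated in both forks with the jaw closed, and the sheath clicked on and is still held home against the heel stop with about 21 N; the mug, egg timer and salt shaker were never touched.

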